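# Reset a compass corrector sphere

### The job

The blue soft-iron corrector sphere sits on a sliding arm that the orange wing knob has locked: turn the knob anticlockwise to free the arm, then slide the sphere along until the white pointer at its foot is in line with the red marker, not the yellow one. Then turn the knob clockwise until the arm is fully locked there, with the wing along the arm again. Leave the lamp chimney, the green gimbal pin and the screwdriver where they are.

Things in the scene. Friction and masses are not known exactly. Their poses are not given: they have to be found in the camera images.
- stand: Fixed corrector stand. Origin at bench level below the arm's centre line; y runs along the arm from the clamp block to the brass compass, z up. Board x -60..85, y -260..340, 18 mm thick. Steel clamp block x -37..37, y -165..-115, top at z 62. Brass compass radius 62 at y 275, top z 89. Aluminium arm 24 wide, top z 42, slides through the block, tail up to 95 mm past the board's -y end
- sphere_center (a point): Centre of the blue sphere (radius 45 mm, 97 mm above the bench), fixed on the sliding arm; too wide to grasp, it is pushed from either side along the stand's y axis (1 to 2 N when the arm is free). Its axes are parallel to the stand's
- pointer_tip (a point): Tip of the white pointer, 4 mm wide, on the sphere's foot: 61 mm along the stand's x from the sphere's centre and 44 mm above the bench; it moves with the sphere
- slide_arm (a joint): Slide of the arm with the sphere along the stand's y axis (m), -0.005 to 0.15; grows towards the brass compass. The sphere's centre is at stand y = value - 0.015
- knob_grip (a point): Orange wing of the clamp knob, at the height to grip, on the knob's vertical axis, 112 mm above the bench, at x 0, y -140 mm of the stand. The wing is 64 mm long along this point's x axis, 12 mm thick along its y, and stands from 94 to 126 mm above the bench
- clamp_knob (a joint): Clamp knob angle (rad), 0 to 1.55, growing clockwise seen from above. 0: wing square to the arm, arm free (free below 0.5); the clamp begins to bite at 0.7; fully locked with the wing along the arm, above 1.25
- red_marker: Red marker, the wanted place: foot 20 x 22 x 10 mm with an upright fin 5 mm thick along y, 50 mm tall in all, fixed on the stand's board beside the pointer's path. Origin 2 mm before the fin's end that faces the pointer, mid-thickness, at the foot, 19 mm above the bench; axes as the stand's. In line when the pointer tip has the same stand y as this origin
- yellow_marker: Yellow marker of the same shape as the red one, the setting for another boat: not wanted
- chimney: Bystander: frosted glass lamp chimney standing up, open tube 160 mm tall, 72 mm at its widest; origin at the centre of its foot. Fragile, light
- gimbal_pin: Bystander: green bronze gimbal pin lying down, 80 mm long along x, 26 mm heads; origin under its middle
- screwdriver: Bystander: screwdriver lying along its x axis in front of the stand

How it is judged:
On the way, in this order (a step that is already met when the one before it is completed fails the run):
1. the knob is turned so that the arm is free (below 0.5 rad) (value of joint clamp_knob below 0.5 rad), for 0.1 s.
2. with the knob still free, the pointer is brought in line with the red marker within 4 mm (value of joint clamp_knob below 0.6 rad and y of pointer_tip in the frame of red_marker between -0.004 and 0.004 m), for 0.2 s.
At the end, for the whole second after the job is handed in: The knob is locked (above 1.1 rad, wing along the arm), and the pointer rests in line with the red marker within 4 mm (value of joint clamp_knob above 1.1 rad and y of pointer_tip in the frame of red_marker between -0.004 and 0.004 m and velocity of joint slide_arm between -0.003 and 0.003 m/s); the robot touches nothing.
It fails at once if the glass chimney is tipped (over 0.3 rad) or shifted by more than 20 mm (angle between chimney's own z axis and vertical above 0.3 rad or distance of chimney from where it was at the start of the episode above 0.02 m).
It fails at once if the gimbal pin or the screwdriver is shifted by more than 30 mm (distance of any of gimbal_pin, screwdriver from where it was at the start of the episode above 0.03 m).
It also fails if it takes over 64 s, if anything falls off the work surface, if the arm or the gripper's body presses on something with over 40 N, if the wrist force passes 120 N, or if a joint passes its speed limit or range.

### The arm

A 6-joint arm with a two-finger parallel gripper is mounted at the origin on the work surface. World frame = base frame: x ahead of the robot, y to its left, z up, the work surface at z = 0. Lengths are in m, angles in rad, forces in N, time in s.
With the tool pointing down it reaches from about 0.3 to 0.875 m from the base axis. Payload 6.4 kg.
Tool frame: the origin (TCP) lies midway between the tips of the shut fingers; the grasp point (between the pads) lies 19 mm behind it; z points along the fingers, y is the direction in which the jaws open and shut (so a half turn about z gives the same grasp; the last joint's range is limited). The gripper opens to 85 mm and grips with 20 to 120 N. Pads are 22 mm wide; open, the fingers measure 114 mm over their backs; the gripper's body (76 mm by 85 mm) begins 54 mm behind the grasp point. The pads swing forward as they close: fully open they stand 13 mm farther back than shut.
Start: joints at [0.941, 0.181, 1.607, -0, 1.354, -0.206], TCP at [0.236, 0.524, 0.231] pointing down, gripper open.
Joint ranges: [-2.99, 2.99], [-0.89, 2.07], [0.3, 2.58], [-1.14, 4.28], [0, 2.63], [-3.12, 3.12]. Speed limits (rad/s): [2.57, 2.57, 3.01, 3.14, 3.14, 3.14].

### API

Orientations are given as a unit quaternion [w, x, y, z].
In Python, from bench import ctrl gives the robot as it stands. The module is installed in compiled form; this text tells all that it offers.
- The arm moves only by the tool arm_command, never from a script. Its argument "plan" is one flat list of numbers, 4 for each row, row after row: the shift along the tool's x, y, z in mm, then the turn about the tool's z in rad. A call has 1 to 20 rows; each row shifts and turns the commanded pose from where the row before left it, along the tool's axes as they then stand; what a row does not reach is not made up. A row lasts 1/10 s, in which the tool goes at most 50 mm and 8.59 degrees, less where a joint would pass 70% of its speed; a pose out of reach is approached as far as the arm can. A call is refused whole if a number of a shift passes 50 or a number of a turn 0.15, either way. A call with a gripper value outside its range is refused whole. "grip" is the opening, from 0 (shut) to 1 (fully open), set as the call begins (left out, the last holds). The fingers move at their own pace and stop on an object; the grip force is fixed at half the most. Time passes only in rows, so rows that do not move let the fingers close. It gives the time, the measured TCP pose, the force and the opening at its end, in the units of the state.
- ctrl.get_obs(): the state, without advancing time (a new reading comes with each control period).
- ctrl.camera(name): name is "scene" or "side" or "wrist"; returns a dict with "color" (480x640x3 uint8, red, green, blue), "camera_matrix" (3x3 intrinsics, pixels), "eye" and "attitude" of the camera in the world; the wrist camera has in their place "T_tool_cam" (4x4, takes a point from camera to tool coordinates, whose origin is the TCP and whose axes are the flange's). Camera axes: x right, y up, looking along -z (the intrinsics and any distortion apply to the point x, -y, -z); pixel columns grow to the right and rows downward; lengths in m; the calibration is good to about 2 mm. A picture is of the moment at which its call begins: read the wrist's pose just before it. There is no depth.
- ctrl.hand_in(): hands the job in, once; it reports no verdict.
The state is a dict: "time_s": time; "q": joint angles; "dq": joint speeds; "joint_efforts": joint torques, N m; "eef_pos": TCP position; "eef_rot": TCP orientation; "wrist_force": force on the tool from outside, world axes, zero at the start; "torque": the same for the moment, N m; "opening": opening from 0.0 (shut) to 1.0 (fully open).
Only numpy, scipy, OpenCV 4.12 (cv2) and the standard library are available. Lean on these libraries where they do the work, as an engineer would, in place of code of your own. Each camera call takes 0.05 s, during which the arm holds its last target. There are 200 camera calls.

## Working session

There is one attempt and no reset: what is moved stays moved. The work goes in short steps, Python scripts to look and compute and a tool call to move; the robot and the scene stay as the last step left them, time stands still between calls to the robot, and variables do not carry over. Pictures are saved under pics/ and viewed, about 8 in all and at most 12, crops included, and the job is handed in when it is done.

Besides the shell and the picture viewer there is one more tool, called after ">>>" as name(argument=value, ...) on one line, values as JSON. arm_command: Moves the arm, as the interface text tells. Its arguments: {"type":"object","properties":{"plan":{"type":"array","items":{"type":"number"}},"grip":{"type":"number"}},"required":["plan"]}

```bash
mkdir -p pics; python3 - <<'E'
from bench import ctrl
import cv2,numpy as np,pickle
o=ctrl.get_obs();print(o['eef_pos'],o['eef_rot'],o['time_s'],o['opening'])
d={}
for n in("scene","side","wrist"):
    c=ctrl.camera(n);d[n]=c;cv2.imwrite(f"pics/{n}0.png",c["color"][:,:,::-1])
    print(n,{k:(np.round(v,3).tolist() if not isinstance(v,(str,)) else v) for k,v in c.items() if k!="color"})
pickle.dump((o,d),open("p0.pkl","wb"))
E
```

```text
[0.23609213 0.52369131 0.23036759] [-3.71230202e-04  2.10310033e-01  9.77634345e-01 -8.00308787e-04] 0.0 0.9994087369098957
scene {'camera_matrix': [[562.135, 0.0, 318.312], [0.0, 562.135, 238.188], [0.0, 0.0, 1.0]], 'eye': [1.108, 0.081, 0.955], 'attitude': [0.557, 0.162, 0.239, 0.779]}
side {'camera_matrix': [[513.209, 0.0, 312.716], [0.0, 513.209, 249.911], [0.0, 0.0, 1.0]], 'eye': [0.549, -0.737, 0.748], 'attitude': [0.929, 0.37, -0.008, -0.031]}
wrist {'camera_matrix': [[376.231, 0.0, 314.298], [0.0, 376.231, 236.808], [0.0, 0.0, 1.0]], 'T_tool_cam': [[-0.0, 0.95, 0.313, 0.08], [1.0, 0.0, 0.0, 0.002], [0.0, 0.313, -0.95, -0.143], [0.0, 0.0, 0.0, 1.0]]}
```

View pics/scene0.png

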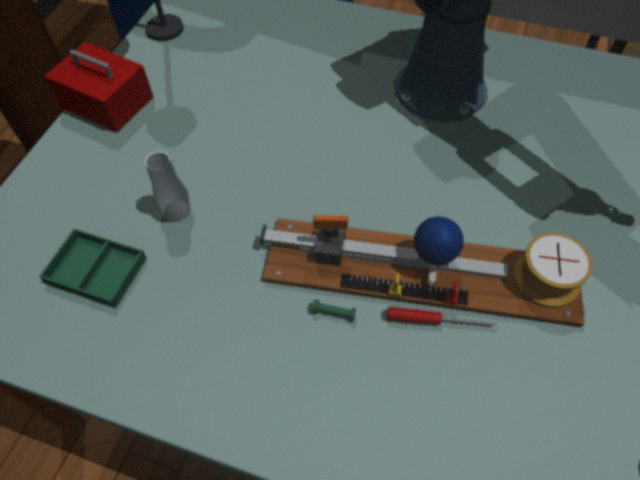

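View pics/side0.png

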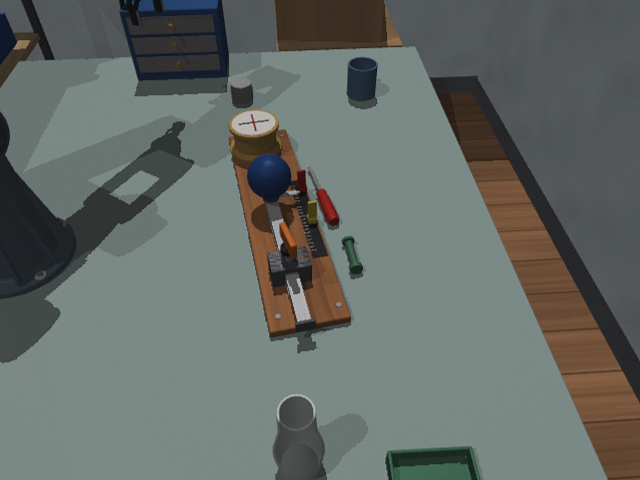

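The scene view shows the orange knob at (330,222), sphere (438,240), yellow marker (397,287), red marker (455,294) and compass (558,260). The side view agrees, with the compass at the +y end. The wing lies along the arm, so it is locked.

```bash
cat > h.py <<'E'
import numpy as np,cv2
from scipy.spatial.transform import Rotation as R
def rot(q): return R.from_quat(np.r_[q[1:],q[0]]).as_matrix()
def pose(c,o):
    if 'eye' in c: return np.array(c['eye']),rot(c['attitude'])
    T=np.array(c['T_tool_cam']);A=rot(o['eef_rot']);return A@T[:3,3]+o['eef_pos'],A@T[:3,:3]
def cast(c,o,uv,z):
    e,A=pose(c,o);K=c['camera_matrix']
    d=A@np.array([(uv[0]-K[0,2])/K[0,0],-(uv[1]-K[1,2])/K[1,1],-1]);return e+d*(z-e[2])/d[2]
def proj(c,o,p):
    e,A=pose(c,o);K=c['camera_matrix'];v=A.T@(np.array(p)-e);v=v/-v[2]
    return np.array([K[0,2]+K[0,0]*v[0],K[1,2]-K[1,1]*v[1]])
def tri(cs,uvs):
    M=np.zeros((3,3));b=np.zeros(3)
    for (c,o),uv in zip(cs,uvs):
        e,_=pose(c,o);d=cast(c,o,uv,0)-e;d/=np.linalg.norm(d);P=np.eye(3)-np.outer(d,d);M+=P;b+=P@e
    return np.linalg.solve(M,b)
HUE={'orange':((6,150,90),(15,255,255)),'blue':((105,120,40),(125,255,255)),'yellow':((22,130,80),(32,255,255)),'red':((0,170,80),(5,255,255)),'white':((0,0,150),(179,60,255))}
def blobs(c,col,roi=None,amin=15):
    h=cv2.cvtColor(c['color'],cv2.COLOR_RGB2HSV);m=cv2.inRange(h,*HUE[col])
    if col=='red': m|=cv2.inRange(h,(174,170,80),(179,255,255))
    if roi: q=np.zeros_like(m);x0,y0,x1,y1=roi;q[y0:y1,x0:x1]=255;m&=q
    n,l,s,ce=cv2.connectedComponentsWithStats(m)
    return [(s[i].tolist(),ce[i].round(1).tolist()) for i in range(1,n) if s[i][4]>=amin]
E
python3 - <<'E'
from h import *;import pickle
o,d=pickle.load(open('p0.pkl','rb'))
roi={'scene':(250,190,600,330),'side':(220,100,350,340)}
for n in roi:
  for col in HUE: print(n,col,blobs(d[n],col,roi[n]))
E
```

```text
scene orange [([314, 216, 33, 5, 148], [329.2, 218.2]), ([301, 224, 13, 8, 37], [306.8, 227.3]), ([346, 229, 62, 15, 301], [372.8, 236.2]), ([462, 246, 41, 15, 262], [482.6, 252.7]), ([502, 249, 7, 5, 17], [505.0, 250.9]), ([284, 254, 56, 34, 414], [312.0, 273.8]), ([281, 258, 4, 11, 18], [282.4, 262.8]), ([344, 259, 54, 20, 441], [370.8, 269.3]), ([283, 271, 9, 10, 30], [286.2, 276.4]), ([438, 272, 6, 8, 16], [440.6, 274.8]), ([437, 273, 128, 47, 1531], [495.6, 296.4]), ([400, 275, 17, 7, 54], [406.5, 278.5]), ([566, 303, 14, 8, 53], [573.2, 306.5]), ([571, 312, 12, 11, 61], [577.1, 317.8])]
scene blue [([416, 217, 47, 46, 1489], [440.1, 238.1])]
scene yellow [([389, 274, 13, 22, 117], [396.2, 287.0])]
scene red [([453, 282, 4, 9, 23], [454.8, 286.0]), ([453, 294, 5, 9, 31], [455.5, 298.4]), ([388, 308, 53, 15, 499], [413.8, 314.8])]
scene white [([266, 230, 32, 13, 233], [280.8, 236.1]), ([530, 235, 58, 49, 1966], [558.9, 259.2]), ([345, 242, 49, 12, 302], [367.7, 247.5]), ([457, 259, 45, 13, 232], [479.0, 265.4])]
side orange [([280, 222, 18, 25, 182], [288.0, 234.8])]
side blue [([248, 154, 43, 41, 1241], [267.3, 173.2])]
side yellow [([308, 201, 8, 3, 20], [311.1, 201.8]), ([307, 214, 11, 7, 35], [311.5, 217.5])]
side red [([317, 189, 21, 32, 315], [326.4, 204.6])]
side white [([232, 111, 44, 24, 751], [253.0, 122.5]), ([288, 191, 9, 3, 16], [292.0, 192.1]), ([272, 219, 11, 31, 144], [277.1, 231.7]), ([287, 278, 24, 43, 424], [299.4, 303.2])]
```

View pics/wrist0.png

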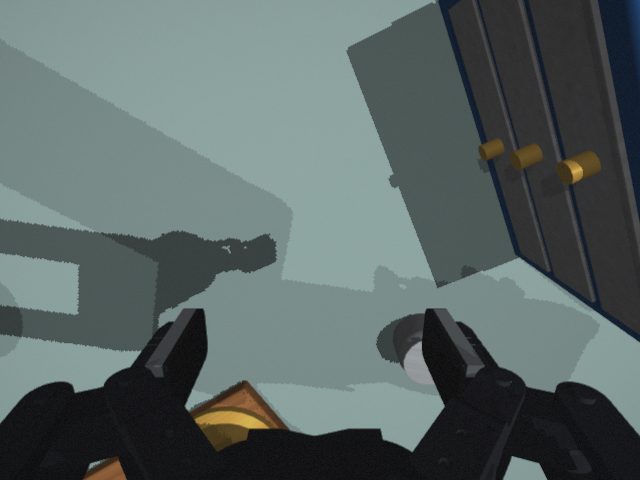

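```bash
python3 - <<'E'
from h import *;import pickle
o,d=pickle.load(open('p0.pkl','rb'));S,D=d['scene'],d['side']
P={}
for n,a,b,z in [('knobtop',(330,218.5),(288,236),.126),('sphere',(438.5,241),(269,177),.097),('compass',(558.9,259.8),(254,123),.089),('redtop',(455,284),(301.5,170.5),.069),('yeltop',(397.5,276),(312,202),.069),('pointer',(431,277),(295,192),.044)]:
    t=tri([(S,o),(D,o)],[a,b]);P[n]=t
    print(n,t.round(4),cast(S,o,a,z).round(4),cast(D,o,b,z).round(4))
# board corners top z .018
C=np.array([cast(S,o,p,.018)[:2] for p in [(262,280),(277,220),(583,322)]]);print(C)
v=P['compass']-P['knobtop'];print('stand y dir deg',np.degrees(np.arctan2(v[1],v[0])),np.linalg.norm(v[:2]))
for n,p in [('chim',(175,212)),('pin',(332,310)),('sd0',(388,315)),('sd1',(494,325))]: print(n,cast(S,o,p,.01).round(3))
E
```

```text
knobtop [ 0.5409 -0.1064  0.1195] [ 0.5446 -0.1047  0.126 ] [ 0.5415 -0.1135  0.126 ]
sphere [0.5075 0.0919 0.0931] [0.5099 0.092  0.097 ] [0.508  0.0867 0.097 ]
compass [0.4731 0.3053 0.085 ] [0.4754 0.3046 0.089 ] [0.474  0.2983 0.089 ]
redtop [0.5742 0.1392 0.0703] [0.5714 0.1401 0.069 ] [0.5756 0.139  0.069 ]
yeltop [0.5901 0.0379 0.0689] [0.5882 0.0387 0.069 ] [0.5915 0.0361 0.069 ]
pointer [0.5586 0.0964 0.047 ] [0.5558 0.0968 0.044 ] [0.5593 0.0991 0.044 ]
[[ 0.64941303 -0.20633361]
 [ 0.50919865 -0.23058922]
 [ 0.54403082  0.37767892]]
stand y dir deg 99.34128074296217 0.41724953495573397
chim [ 0.553 -0.443  0.01 ]
pin [ 0.663 -0.061  0.01 ]
sd0 [0.64 0.04 0.01]
sd1 [0.597 0.228 0.01 ]
```

Stand yaw is about 9.35°, knob near (0.542,-0.108), and the pointer needs about +37 mm to the red marker. I'm moving over the knob, with the jaws across the wing.

>>> arm_command(plan=[0,0,0,0.14,0,0,0,0.14,0,0,0,0.14,0,0,0,0.14,0,0,0,0.14,0,0,0,0.14,0,0,0,0.14], grip=1)

```text
time_s: 0.85
eef_pos: [0.2363, 0.5239, 0.2309]
eef_rot: [0.0, 0.648, 0.762, -0.0]
wrist_force: [0.2, 0.0, -0.9]
opening: 1.003
```

>>> arm_command(plan=[-45,13,0,0,-45,13,0,0,-45,13,0,0,-45,13,0,0,-45,13,0,0,-45,13,0,0,-45,13,0,0,-45,13,0,0,-45,13,0,0,-45,13,0,0,-45,13,0,0,-45,13,0,0,-45,13,0,0,-45,13,0,0,-45,13,0,0,0,0,0,0,0,0,0,0])

```text
time_s: 2.55
eef_pos: [0.5406, -0.1097, 0.2305]
eef_rot: [-0.001, 0.646, 0.763, -0.0]
wrist_force: [0.2, 1.5, -0.9]
opening: 1.0
```

```bash
python3 - <<'E'
from h import *;import pickle
from bench import ctrl
o=ctrl.get_obs();c=ctrl.camera('wrist');pickle.dump((o,c),open('p1.pkl','wb'))
cv2.imwrite('pics/w1.png',c['color'][:,:,::-1])
A=rot(o['eef_rot']);print(o['eef_pos'],np.degrees(np.arctan2(A[1,0],A[0,0])),A[:,2],o['q'],o['time_s'])
print(blobs(c,'orange',amin=200))
E
```

```text
[ 0.54057547 -0.10969311  0.23050304] 99.4447576677816 [-1.54427806e-03  9.96667654e-04 -9.99998311e-01] [-4.15592570e-01  1.30687540e-01  1.66578799e+00  2.95733342e-04
  1.34693235e+00 -5.80501443e-01] 2.55
[([245, 0, 58, 306, 10069], [273.0, 154.5]), ([302, 0, 104, 306, 11764], [358.4, 182.5])]
```

View pics/w1.png

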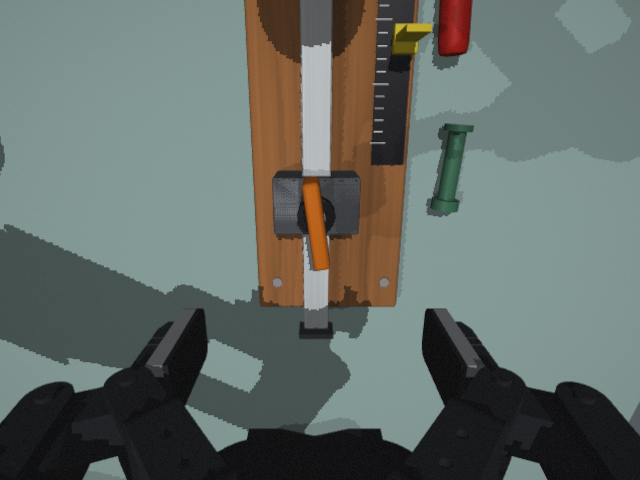

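The wrist view shows the wing running from (311,180) to (321,268), tilted slightly anticlockwise of the arm, with the pin at (450,170) and the yellow marker at (405,38).

```bash
python3 - <<'E'
from h import *;import pickle
o,c=pickle.load(open('p1.pkl','rb'))
h=cv2.cvtColor(c['color'],cv2.COLOR_RGB2HSV);m=cv2.inRange(h,(6,200,150),(15,255,255));m[:170]=0;m[275:]=0;m[:,:300]=0;m[:,332:]=0
n,l,s,ce=cv2.connectedComponentsWithStats(m);i=1+np.argmax(s[1:,4]);print(s[i],ce[i])
r=cv2.minAreaRect(np.argwhere(l==i)[:,::-1].astype(np.float32));print(r)
b=cv2.boxPoints(r);b=b[np.argsort(b[:,1])];e=[b[:2].mean(0),b[2:].mean(0)]
p=[cast(c,o,q,.126) for q in e];v=p[0]-p[1];print(p,np.linalg.norm(v),np.degrees(np.arctan2(v[1],v[0])))
mid=(p[0]+p[1])/2;A=rot(o['eef_rot']);print(mid,A.T@(mid-o['eef_pos'])*1000)
a,b=[cast(c,o,q,.042) for q in((317,270),(314.5,120))];print('arm dir',np.degrees(np.arctan2(*(b-a)[[1,0]])))
e=[cast(c,o,q,.018) for q in((261,305),(397,305))];print('board end',e,np.mean(e,axis=0))
E
```

```text
[ 303  183   25   87 1191] [315.29554996 225.5054576 ]
((315.150634765625, 226.1147918701172), (86.02886962890625, 14.409566879272461), 82.303955078125)
[array([ 0.5328049 , -0.07311475,  0.126     ]), array([ 0.55065547, -0.13208536,  0.126     ])] 0.06161311592152335 106.84120929926988
[ 0.54173018 -0.10260006  0.126     ] [  6.67818638   2.44511906 104.50815245]
arm dir 100.42729417836375
board end [array([ 0.50449479, -0.22850539,  0.018     ]), array([ 0.64638446, -0.20482132,  0.018     ])] [ 0.57543962 -0.21666336  0.018     ]
```

>>> arm_command(plan=[7,2.4,0,0,0,0,0,-0.13,0,0,25,0,0,0,25,0,0,0,25,0,0,0,25,0,0,0,25,0,0,0,12.5,0,0,0,0,0,0,0,0,0])

```text
time_s: 3.6
eef_pos: [0.5427, -0.1012, 0.0947]
eef_rot: [0.0, 0.594, 0.804, 0.0]
wrist_force: [-0.0, -0.6, -0.1]
opening: 1.0
```

>>> arm_command(plan=[0,0,0,0,0,0,0,0,0,0,0,0,0,0,0,0,0,0,0,0,0,0,0,0,0,0,0,0,0,0,0,0], grip=0)

```text
time_s: 4.4
eef_pos: [0.5402, -0.1025, 0.0944]
eef_rot: [-0.001, 0.594, 0.804, -0.002]
wrist_force: [-11.8, -2.1, 11.0]
opening: 0.134
```

Gripped (opening 0.134 ≈ 12 mm). I'll relieve the side force, then turn anticlockwise.

>>> arm_command(plan=[0,-2,0,0,0,0,0,0,0,0,0,-0.06,0,0,0,-0.06,0,0,0,-0.06,0,0,0,-0.06,0,0,0,-0.06,0,0,0,0])

```text
time_s: 5.2
eef_pos: [0.5396, -0.1029, 0.0944]
eef_rot: [-0.001, 0.467, 0.884, -0.001]
wrist_force: [-6.3, -1.2, 8.9]
opening: 0.13
```

>>> arm_command(plan=[0.8,-1.2,0,-0.07,0,0,0,-0.07,0,0,0,-0.07,0,0,0,-0.07,0,0,0,-0.07,0,0,0,-0.07,0,0,0,-0.07,0,0,0,-0.07,0,0,0,0])

```text
time_s: 6.1
eef_pos: [0.5388, -0.1038, 0.0944]
eef_rot: [0.0, 0.205, 0.979, -0.001]
wrist_force: [-4.8, -5.3, 4.3]
opening: 0.128
```

>>> arm_command(plan=[0,0,0,-0.07,0,0,0,-0.07,0,0,0,-0.07,0,0,0,-0.07,0,0,0,-0.07,0,0,0,-0.07,0,0,0,0,0,0,0,0])

```text
time_s: 6.9
eef_pos: [0.5386, -0.1047, 0.0944]
eef_rot: [-0.0, -0.003, 1.0, -0.002]
wrist_force: [-5.4, -8.7, 4.5]
opening: 0.131
```

```bash
python3 - <<'E'
from h import *
from bench import ctrl
o=ctrl.get_obs();A=rot(o['eef_rot']);print(o['eef_pos'],np.degrees(np.arctan2(A[1,0],A[0,0])),o['q'],o['torque'],o['wrist_force'])
E
```

```text
[ 0.53859639 -0.10469398  0.09440107] -179.6443342548087 [-0.40630485  0.28742405  1.78003239 -0.00395308  1.0731827  -1.98142436] [-1.09561625  0.65431323  0.17193804] [-5.4407055  -8.66280843  4.50028844]
```

Turned 1.28 rad, so the knob is near 0.15, well inside free. I'll release, rise, and turn half round so the wrist camera looks from the marker side.

>>> arm_command(plan=[0,0,0,0,0,0,0,0,0,0,0,0,0,0,-30,0,0,0,-40,0,0,0,-40,0,0,0,-26,0,0,0,0,0], grip=0.6)

```text
time_s: 7.7
eef_pos: [0.5413, -0.1029, 0.2346]
eef_rot: [0.004, -0.003, 1.0, -0.002]
wrist_force: [1.0, 0.0, 0.1]
opening: 0.599
```

>>> arm_command(plan=[0,0,0,0.149,0,0,0,0.149,0,0,0,0.149,0,0,0,0.149,0,0,0,0.149,0,0,0,0.149,0,0,0,0.149,0,0,0,0.149,0,0,0,0.149,0,0,0,0.149,0,0,0,0.149,0,0,0,0.149,0,0,0,0.149,0,0,0,0.149,0,0,0,0.149,0,0,0,0.149,0,0,0,0.149,0,0,0,0.149,0,0,0,0.149,0,0,0,0.149], grip=0)

```text
time_s: 9.7
eef_pos: [0.5381, -0.1018, 0.2282]
eef_rot: [-0.001, 0.997, 0.081, -0.001]
wrist_force: [-1.1, 0.6, 0.7]
opening: -0.0
```

>>> arm_command(plan=[0,-40,0,0,0,-40,0,0,0,-35,0,0,0,0,0,0,0,0,0,0])

```text
time_s: 10.2
eef_pos: [0.519, 0.0119, 0.2288]
eef_rot: [-0.0, 0.996, 0.085, -0.001]
wrist_force: [0.1, -0.9, 0.8]
opening: 0.006
```

```bash
python3 - <<'E'
from h import *;import pickle
from bench import ctrl
o=ctrl.get_obs();c=ctrl.camera('wrist');pickle.dump((o,c),open('p2.pkl','wb'))
cv2.imwrite('pics/w2.png',c['color'][:,:,::-1])
A=rot(o['eef_rot']);print(o['eef_pos'],np.degrees(np.arctan2(A[1,0],A[0,0])),o['q'][5],o['opening'],o['time_s'])
E
```

```text
[0.51904291 0.01185018 0.2287927 ] 9.739206037903747 1.1949808492555056 0.005620300846116783 10.2
```

View pics/w2.png

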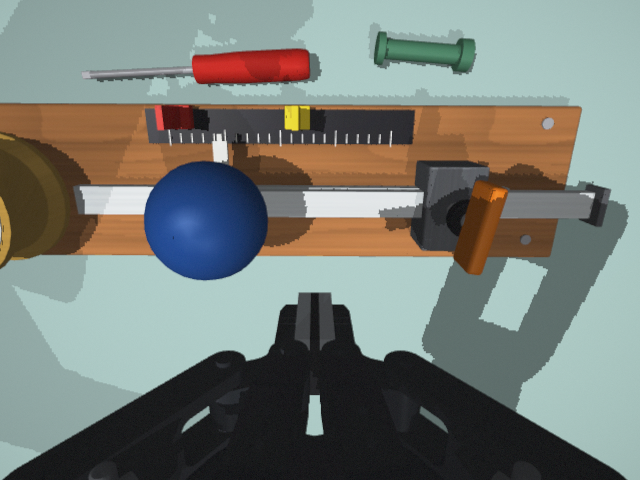

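The wrist view shows the pointer at (220,145), red marker around (160-193,117), yellow around (297,117) and the wing square-ish at (480,225). I'll zoom on the markers.

```bash
python3 - <<'E'
from h import *;import pickle
o,c=pickle.load(open('p2.pkl','rb'))
cv2.imwrite('pics/z2.png',cv2.resize(c['color'][95:170,145:325,::-1],None,fx=4.4,fy=4.4,interpolation=cv2.INTER_CUBIC))
A=rot(o['eef_rot']);
for n,uv,z in[('pt',(220,137),.044),('red',(160.5,128),.069),('yel',(289.5,128),.069)]:print(n,uv,(A.T@(cast(c,o,uv,z)-o['eef_pos'])*1000).round(1))
E
```

```text
pt (220, 137) [ 62.7 -80.8 184.7]
red (160.5, 128) [  71.  -120.2  159.7]
yel (289.5, 128) [ 70.9 -20.4 159.7]
```

View pics/z2.png

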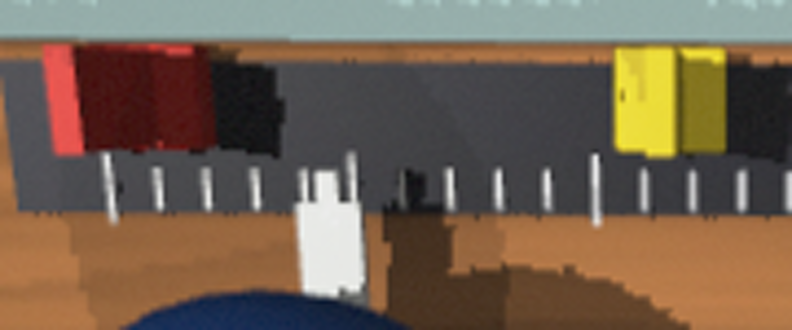

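Needed push is about 38.5 mm. I'll lower beside the sphere and push part way.

>>> arm_command(plan=[0,0,30,0,0,0,30,0,0,0,30,0,0,0,30,0,0,0,27,0,0,0,0,0,0,-5,0,0,0,-5,0,0,0,-4,0,0,0,-4,0,0,0,-4,0,0,0,-4,0,0,0,-4,0,0,0,-4,0,0,0,-4,0,0,0,-4,0,0,0,-4,0,0,0,0,0,0])

```text
time_s: 12.05
eef_pos: [0.5122, 0.0569, 0.0831]
eef_rot: [-0.0, 0.996, 0.084, 0.0]
wrist_force: [1.0, -1.4, 2.7]
opening: 0.001
```

```bash
cat > look.py <<'E'
from h import *;import pickle,sys
from bench import ctrl
n=sys.argv[1]
o=ctrl.get_obs();c=ctrl.camera('wrist');pickle.dump((o,c),open(n+'.pkl','wb'))
cv2.imwrite(f'pics/{n}.png',c['color'][:,:,::-1])
A=rot(o['eef_rot']);print(o['eef_pos'],np.degrees(np.arctan2(A[1,0],A[0,0])),o['q'][5],o['wrist_force'],o['time_s'])
for z,x in((.044,.5975),(.069,.6)):pass
E
python3 look.py w3
```

```text
[0.51220798 0.05691502 0.08308498] 9.637559874747673 1.2823597733068661 [ 0.96488428 -1.41112748  2.66288314] 12.05
```

View pics/w3.png

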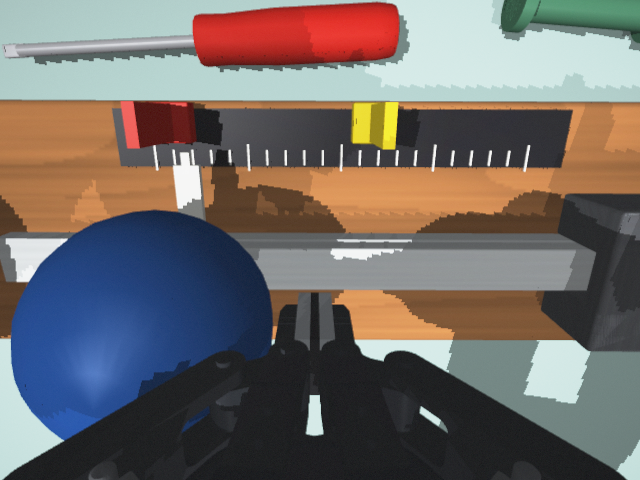

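Pushing has begun: the pointer tip is at about (185,155) and the red fin top at about (131,125).

```bash
cat > meas.py <<'E'
from h import *;import pickle,sys
o,c=pickle.load(open(sys.argv[1]+'.pkl','rb'))
x0,y0,x1,y1,f=map(int,sys.argv[2:7])
cv2.imwrite(f'pics/{sys.argv[1]}z.png',cv2.resize(c['color'][y0:y1,x0:x1,::-1],None,fx=f,fy=f,interpolation=cv2.INTER_NEAREST))
h=cv2.cvtColor(c['color'],cv2.COLOR_RGB2HSV);A=rot(o['eef_rot'])
for n,m,z in(('white',cv2.inRange(h,(0,0,170),(179,50,255)),.044),('bright red',cv2.inRange(h,(0,120,190),(8,255,255))|cv2.inRange(h,(172,120,190),(179,255,255)),.069)):
  for r in range(y0,y1,3):
    k=np.flatnonzero(m[r,x0:x1])+x0
    if len(k):
      for g in np.split(k,np.flatnonzero(np.diff(k)>2)+1):
        if len(g)>2:print(n,r,g[0],g[-1],(A.T@(cast(c,o,((g[0]+g[-1])/2,r),z)-o['eef_pos'])*1000).round(1)[:2])
E
python3 meas.py w3 110 95 260 185 5
```

```text
white 95 110 259 [ 89.9 -60.1]
white 98 110 259 [ 88.6 -60.2]
white 146 153 155 [ 67.4 -76.9]
white 149 153 155 [ 66.  -77.1]
white 152 154 156 [ 64.6 -76.8]
white 152 172 174 [ 64.6 -68.3]
white 152 180 187 [ 64.6 -63.3]
white 152 191 193 [ 64.6 -59.3]
white 152 247 249 [ 64.6 -32.7]
white 155 154 156 [ 63.2 -77. ]
white 155 180 188 [ 63.2 -63.2]
white 155 191 193 [ 63.2 -59.4]
white 155 210 212 [ 63.2 -50.4]
white 155 247 249 [ 63.2 -32.8]
white 158 173 175 [ 61.8 -68.1]
white 158 180 189 [ 61.8 -63.1]
white 158 210 212 [ 61.8 -50.5]
white 161 155 157 [ 60.4 -76.9]
white 161 181 189 [ 60.4 -63.1]
white 161 192 194 [ 60.4 -59.2]
white 161 229 231 [ 60.4 -41.5]
white 164 155 157 [ 59.  -77.1]
white 164 181 189 [ 59.  -63.2]
white 167 173 198 [ 57.5 -63.1]
white 170 173 198 [ 56.1 -63.3]
white 173 174 198 [ 54.7 -63.2]
white 176 174 199 [ 53.2 -63.1]
white 179 174 199 [ 51.8 -63.3]
white 182 175 199 [ 50.3 -63.2]
bright red 101 121 132 [ 86.7 -75. ]
bright red 104 121 133 [ 85.6 -75. ]
bright red 104 175 186 [ 85.6 -53.9]
bright red 107 121 133 [ 84.5 -75.2]
bright red 110 122 134 [ 83.3 -75. ]
bright red 113 122 134 [ 82.2 -75.1]
bright red 116 123 134 [ 81.1 -75.1]
bright red 119 123 135 [ 79.9 -75.1]
bright red 122 124 135 [ 78.8 -75.1]
bright red 125 124 136 [ 77.7 -75.1]
bright red 128 125 136 [ 76.5 -75. ]
bright red 131 125 136 [ 75.3 -75.2]
bright red 134 125 137 [ 74.2 -75.2]
bright red 137 126 137 [ 73.  -75.2]
bright red 140 126 138 [ 71.8 -75.1]
bright red 143 127 138 [ 70.6 -75.1]
bright red 146 127 138 [ 69.5 -75.3]
```

>>> arm_command(plan=[0,-2,0,0,0,-2,0,0,0,-2,0,0,0,-2,0,0,0,-2,0,0,0,-1,0,0,0,-1,0,0,0,0,0,0,0,0,0,0])

```text
time_s: 13.0
eef_pos: [0.5097, 0.0683, 0.0827]
eef_rot: [-0.0, 0.996, 0.084, -0.0]
wrist_force: [0.9, -1.0, 2.5]
opening: 0.005
```

```bash
python3 look.py w4; python3 meas.py w4 110 105 260 185 5 | grep -E "red|white 1(55|61|70)"|awk 'NR%2'
```

```text
[0.50967925 0.06832407 0.08266505] 9.619050901772983 1.3049411162978624 [ 0.866644   -0.95203551  2.45507257] 13.0
bright red 105 150 162 [ 85.2 -63.4]
bright red 111 151 163 [ 83.  -63.3]
bright red 117 152 163 [ 80.7 -63.4]
bright red 123 153 164 [ 78.4 -63.3]
bright red 129 153 165 [ 76.1 -63.4]
bright red 135 154 165 [ 73.8 -63.5]
bright red 141 155 166 [ 71.5 -63.4]
```

```bash
python3 meas.py w4 110 106 260 185 5 | grep -E "white 1[5-8]"
```

```text
white 151 175 186 [ 65.1 -64.5]
white 151 194 196 [ 65.1 -57.7]
white 151 231 233 [ 65.1 -40.2]
white 151 250 252 [ 65.1 -31.2]
white 154 176 187 [ 63.7 -64.2]
white 154 194 196 [ 63.7 -57.8]
white 154 250 252 [ 63.7 -31.3]
white 157 176 187 [ 62.3 -64.3]
white 157 194 196 [ 62.3 -57.9]
white 157 213 215 [ 62.3 -48.9]
white 157 250 252 [ 62.3 -31.3]
white 160 176 187 [ 60.9 -64.5]
white 163 177 187 [ 59.5 -64.4]
white 166 171 196 [ 58.1 -63.9]
white 169 172 197 [ 56.6 -63.5]
white 172 172 197 [ 55.2 -63.7]
white 175 172 197 [ 53.8 -63.9]
white 178 173 197 [ 52.3 -63.8]
white 181 173 198 [ 50.9 -63.7]
white 184 173 198 [ 49.4 -63.8]
```

View pics/w4z.png

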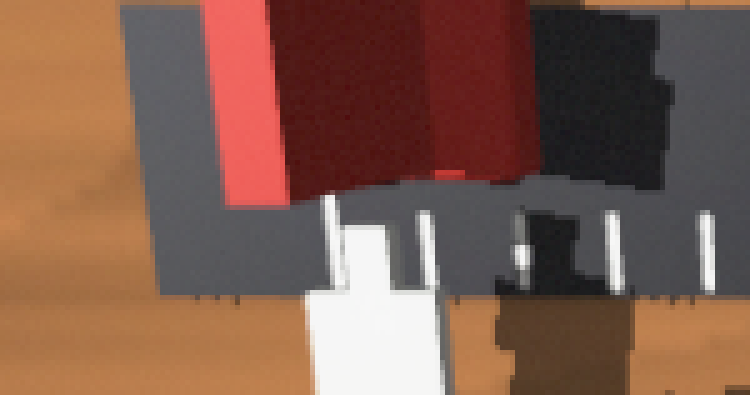

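The pointer foot is at -63.7 and the red fin at -63.4, so they agree to 0.3 mm. I'll back off, rise and go over the knob with the jaws across the wing.

>>> arm_command(plan=[0,5,0,0,0,15,0,0,0,0,-40,0,0,0,-40,0,0,0,-40,0,0,0,-27,0,0,40,0,0,0,40,0,0,0,40,0,0,0,34.5,0,0,0,0,0,0.08,0,0,0,0.08,0,0,0,0,0,0,0,0], grip=0)

```text
time_s: 14.45
eef_pos: [0.5387, -0.1044, 0.2294]
eef_rot: [-0.0, 1.0, 0.005, -0.0]
wrist_force: [0.7, -0.4, 0.2]
opening: -0.001
```

>>> arm_command(plan=[0,0,0,0,0,0,0,0,0,0,0,0,0,0,0,0,0,0,0,0], grip=1)

```text
time_s: 14.95
eef_pos: [0.5391, -0.1037, 0.2298]
eef_rot: [0.0, 1.0, 0.004, 0.0]
wrist_force: [-0.2, -0.5, 0.3]
opening: 0.843
```

```bash
python3 look.py w5
```

```text
[ 0.53906541 -0.10369257  0.22981558] 0.47357324395224226 1.1562367276103103 [-0.20666708 -0.45846304  0.28348129] 14.95
```

View pics/w5.png

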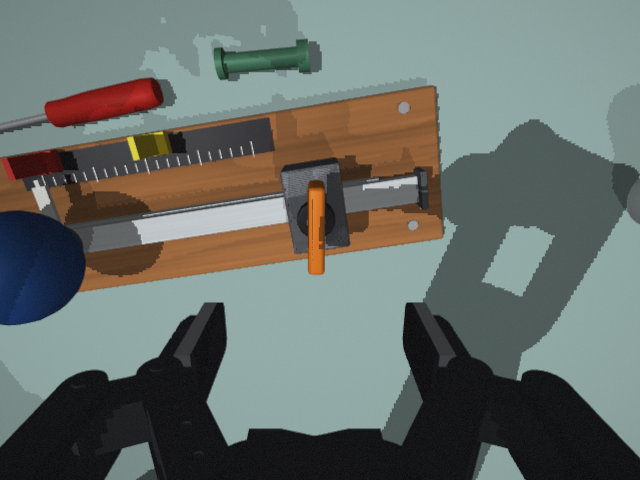

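The wing at (316,228) is aligned with the jaws. I'll descend and grip.

>>> arm_command(plan=[0,0,25,0,0,0,25,0,0,0,25,0,0,0,25,0,0,0,25,0,0,0,10,0,0,0,0,0,0,0,0,0], grip=1)

```text
time_s: 15.8
eef_pos: [0.5397, -0.1041, 0.0957]
eef_rot: [0.0, 1.0, 0.004, 0.001]
wrist_force: [-0.3, -0.2, -0.7]
opening: 1.002
```

>>> arm_command(plan=[0,0,0,0,0,0,0,0,0,0,0,0,0,0,0,0,0,0,0,0,0,0,0,0,0,0,0,0,0,0,0,0], grip=0)

```text
time_s: 16.6
eef_pos: [0.5392, -0.1047, 0.0952]
eef_rot: [0.001, 1.0, 0.004, 0.0]
wrist_force: [-1.3, -5.5, 1.9]
opening: 0.13
```

>>> arm_command(plan=[0,0,0,0.07,0,0,0,0.07,0,0,0,0.07,0,0,0,0.07,0,0,0,0.07,0,0,0,0.07,0,0,0,0,0,0,0,0])

```text
time_s: 17.4
eef_pos: [0.5393, -0.1041, 0.0952]
eef_rot: [0.0, 0.979, -0.204, 0.0]
wrist_force: [-1.6, -2.6, 4.6]
opening: 0.133
```

>>> arm_command(plan=[0,0,0,0.06,0,0,0,0.06,0,0,0,0.06,0,0,0,0.06,0,0,0,0.06,0,0,0,0.06,0,0,0,0.06,0,0,0,0.06,0,0,0,0.06,0,0,0,0.06,0,0,0,0.06,0,0,0,0.06,0,0,0,0.06,0,0,0,0.06,0,0,0,0.06,0,0,0,0,0,0,0,0])

```text
time_s: 19.1
eef_pos: [0.5404, -0.1032, 0.0952]
eef_rot: [-0.001, 0.793, -0.609, 0.001]
wrist_force: [5.5, 1.0, 1.0]
opening: 0.128
```

```bash
python3 - <<'E'
from h import *
from bench import ctrl
o=ctrl.get_obs();A=rot(o['eef_rot']);print(o['eef_pos'],np.degrees(np.arctan2(A[1,0],A[0,0])),o['q'][5],o['torque'],o['wrist_force'])
E
```

```text
[ 0.54040207 -0.10318559  0.09520584] -75.07059291285405 2.4744399251321623 [ 0.22499853 -0.58124306 -0.0253719 ] [5.47232728 0.9571786  1.04304216]
```

Wing is at about 1.46 rad. I'll release, rise, and go back to the same viewpoint to check.

>>> arm_command(plan=[0,0,0,0,0,0,0,0,0,0,0,0,0,0,0,0,0,0,-25,0,0,0,-35,0,0,0,-40,0,0,0,-35,0,0,0,0,0], grip=1)

```text
time_s: 20.0
eef_pos: [0.542, -0.105, 0.2358]
eef_rot: [-0.001, 0.792, -0.61, 0.005]
wrist_force: [0.5, -0.5, 0.0]
opening: 0.997
```

>>> arm_command(plan=[0,0,0,-0.148,0,0,0,-0.148,0,0,0,-0.148,0,0,0,-0.148,0,0,0,-0.148,0,0,0,-0.148,0,0,0,-0.148,0,0,0,-0.148,0,0,0,-0.148,0,0,0,-0.148,0,-40,0,0,0,-40,0,0,0,-40,0,0,0,-30,0,0,0,0,0,0,0,0,0,0])

```text
time_s: 21.6
eef_pos: [0.5136, 0.0445, 0.2292]
eef_rot: [0.0, 0.996, 0.085, -0.0]
wrist_force: [0.4, 0.0, 0.6]
opening: 1.0
```

```bash
python3 look.py w6;python3 meas.py w6 120 92 330 165 3 | grep -E "red|white 1[1-6]"
```

```text
[0.51359691 0.04445638 0.22917326] 9.719799545994956 1.2572875845806564 [0.44545373 0.04072366 0.55092737] 21.6
white 134 210 213 [ 65.1 -87.8]
white 137 210 214 [ 62.7 -87.6]
white 140 210 214 [ 60.2 -87.8]
white 143 206 219 [ 57.8 -87.6]
white 146 206 219 [ 55.3 -87.8]
white 149 206 219 [ 52.8 -88.1]
white 152 206 220 [ 50.3 -87.9]
white 155 207 220 [ 47.8 -87.6]
white 158 207 219 [ 45.2 -88.3]
white 161 208 214 [ 42.7 -90.2]
bright red 107 198 204 [ 86.3 -87.5]
bright red 110 199 204 [ 84.2 -87.3]
bright red 113 199 204 [ 82.  -87.6]
bright red 116 199 204 [ 79.8 -87.8]
bright red 119 200 205 [ 77.6 -87.2]
bright red 122 200 205 [ 75.4 -87.4]
bright red 125 200 205 [ 73.2 -87.6]
bright red 128 201 205 [ 71.  -87.4]
```

View pics/w6.png

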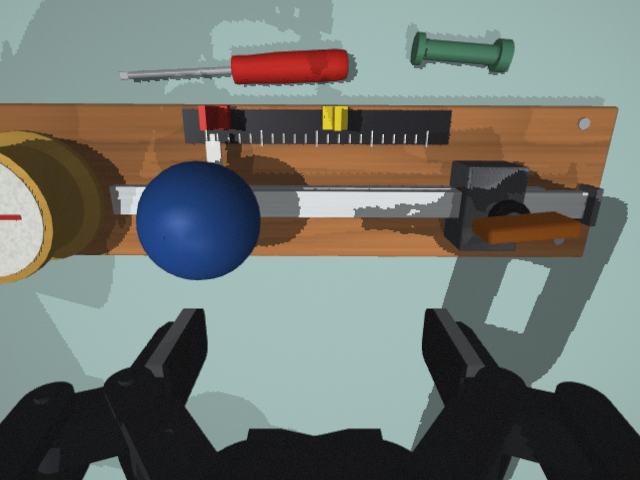

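The pointer (-87.8) and the red fin (-87.5) are in line, the wing lies along the arm, and the gripper is clear of everything.

```bash
python3 -c "
from bench import ctrl
print(ctrl.hand_in())"
```

```text
the job is handed in; nothing more can be done
None
```

The sphere's pointer is in line with the red marker and the knob is locked again. I handed the job in at about 22 s of the 64 s allowed; the hand-in gives no verdict.

- **Freeing the arm:** I gripped the orange wing and turned it anticlockwise about 1.28 rad, to roughly 0.15 rad.
- **Sliding the sphere:** I pushed it about 38 mm towards the compass with the shut fingers.
- **Locking:** I turned the knob clockwise to about 1.46 rad, judged from the tool's heading. The wing lies about 5° off the arm line, slightly closer to it than at the start.

**Last checks:** From the wrist camera, the pointer and red fin were within about 0.3 mm of each other, both before and after locking. The open gripper was about 0.23 m above the bench and touching nothing, with wrist force under 1 N. The screwdriver and gimbal pin looked unmoved in that picture, though I did not measure them. The chimney was out of view, and the arm never went near it.

**Disagreement:** The wrist camera put the wing about 2.5 mm to one side of where the jaws found it. I used the position from the grip for the second grasp. This did not affect the pointer check, since both points came from the same picture.

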